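Dock the oilstone behind the sprung gate

ROBOT

A 6-joint arm with a two-finger parallel gripper is mounted at the origin on a cart in front of the work surface, level with it; the furniture and walls round the work are solid. World frame = base frame: x ahead of the robot, y to its left, z up, the work surface at z = 0. Lengths are in m, angles in rad, forces in N, time in s.
With the tool pointing down it reaches from about 0.35 to 0.925 m from the base axis. Payload 6.4 kg.
Tool frame: the origin (TCP) lies midway between the tips of the shut fingers; the grasp point (between the pads) lies 19 mm behind it; z points along the fingers, y is the line along which they close (so a half turn about z gives the same grasp; the last joint's range is limited). The gripper opens to 94 mm and grips with 3 to 60 N. Pads are 16 mm wide; open, the fingers measure 119 mm over their backs; the gripper's body (75 mm by 177 mm) begins 78 mm behind the grasp point.
Start: joints at [-1.384, 0.245, 1.558, -0, 1.339, -0.174], TCP at [0.229, -0.608, 0.205] pointing down, gripper open.
Joint ranges: [-3.13, 3.13], [-1.02, 2.26], [0.13, 2.54], [-0.95, 4.09], [0.21, 2.88], [-2.74, 2.74]. Speed limits (rad/s): [2.57, 2.57, 3.14, 3.14, 3.14, 3.14].

INTERFACE

Orientations are given as a rotation vector (axis times angle).
In Python, from cell import ctrl gives the robot as it stands.
- The arm moves only by the tool apply_moves, never from a script. Its argument "deltas" is a list of rows, each a list of 6 numbers: the shift along the tool's x, y, z in cm, then the turn, a rotation vector about the tool's x, y, z in rad. A call has 1 to 20 rows; each row is the pose to reach, as a shift and turn from the pose commanded when the call began, along the tool's axes at that moment; what a row does not reach only later rows make up. A row lasts 1/10 s, in which the tool goes at most 50 mm and 8.59 degrees, less where a joint would pass 70% of its speed; a pose out of reach is approached as far as the arm can. A call with a gripper value outside its range is refused whole. "gripper" is the closure in counts, from 0 (fully open) to 255 (shut), set as the call begins (left out, the last holds). The fingers move at their own pace and stop on an object; "grip_force" is the grip in N (left out, the last holds). Time passes only in rows, so rows that repeat a pose let the fingers close. It gives the time, the measured TCP pose, the force, the opening and the grip force at its end, in the units of the state.
- ctrl.state(): the state, without advancing time (a new reading comes with each control period).
- ctrl.capture(name): name is "scene" or "side" or "wrist"; returns a dict with "image" (384x512x3 uint8, red, green, blue), "fx", "fy", "cx", "cy" (pixels), "R" (3x3) and "t" (3): a world point X has camera coordinates R X + t; the wrist camera has in their place "hand_eye" (4x4, takes a point from camera to tool coordinates, whose origin is the TCP and whose axes are the flange's). Camera axes: x right, y down, z forward; pixel columns grow to the right and rows downward; lengths in m; the calibration is good to about 2 mm. The wrist camera is an equidistant fisheye: a pixel r from the principal point sees the ray r / f radians off the axis. A picture is of the moment at which its call begins: read the wrist's pose just before it. There is no depth.
- ctrl.job_done(): hands the job in; it is judged then, once.
The state is a dict: "time": time; "qpos": joint angles; "qvel": joint speeds; "joint_efforts": joint torques, N m; "eef_pos": TCP position; "ee_rot": TCP orientation; "wrist_force": force on the tool from outside, world axes, zero at the start; "torque": the same for the moment, N m; "opening": opening from 0.0 (shut) to 1.0 (fully open); "grasp_force": force on a finger pad.
Only numpy, scipy, OpenCV 4.12 (cv2) and the standard library are available. Lean on these libraries where they do the work, as an engineer would, in place of code of your own. Each camera call takes 0.05 s, during which the arm holds its last target. There are 200 camera calls.

TASK

Put the oilstone away in its dock: lay it flat on the loading apron, lined up with the lane, and push it endways through the sprung yellow gate and on along the lane until you feel the rubber buffer at the far end give by about 3 or 4 millimetres, but never squash the buffer flat. Then take the tool out so that the gate swings fully shut behind the stone, with the stone lying flat between the rails. Leave the other things on the bench where they are.

Things in the scene. Friction and masses are not known exactly. Their poses are not given: they have to be found in the camera images.
- stone_mid (a point): Centre of the grey oilstone, a loose bar 30 wide (its x), 105 long (its y), 20 mm high (its z), 0.2 to 0.4 kg, lying flat on the cloth (2 mm thick, on the bench); the point is 10 mm above its underside. Both ends are alike. It is well gripped across the 30 mm width.
- dock: Stone dock, fixed: green base plate 405 x 90 mm, 8 mm thick, from x = -152 to +253 mm, with a straight lane open above. Origin on its underside (2 mm above z = 0, on the cloth) under the middle of the gate; +x runs along the lane from the open loading end through the gate to the buffer, y across, z up.
- apron (a point): Middle of the flat loading apron before the gate, on the plate's top: x = -88, y = 0, z = 8 mm of the dock frame, axes as the dock's. A stone centred here lies with its front end in the flared mouth of the lane and its rear end 11 mm inside the plate's end.
- lane_mid (a point): Point on the lane's middle at x = 100, y = 0, z = 8 mm (lane floor) of the dock frame, axes as the dock's. The two aluminium rails are only 8 mm high (tops at z = 16 mm; 12 mm of the stone stands above them). The lane is 33 mm wide from x = -10 to +220 mm and flares to 50 mm at its mouth at x = -42 mm.
- gate_mid (a point): Middle of the shut gate, x = y = 0, z = 30 mm of the dock frame, fixed to the dock. The yellow flap spans z = 18 to 48 mm, 53 mm long, 4 mm thick. Beside it stand the pivot post (y = +25 to +45 mm, up to z = 56 mm) and a keeper post (y = -22 to -35 mm, up to z = 44 mm); between them a pusher up to 40 mm wide passes.
- gate (a joint): Gate angle in rad: 0 shut across the lane, up to 1.85 swung towards the buffer; it never opens the other way. It turns about an upright pin at x = 0, y = +31 mm of the dock. A light spring closes it (1 to 3 N at the stone). It shuts only if nothing stands within 53 mm of its pin on the buffer side; a tool standing there can be lifted straight up and out.
- buffer_range (a point): Middle of the range of the buffer's face: x = 185, y = 0, z = 20 mm of the dock frame, fixed to the dock. The round rubber buffer, 17 mm across, sits on a stop block (60 mm wide, up to z = 35 mm) that is clamped differently each time: its free face is anywhere from x = 165 to 205 mm, is not measured, and must be felt for.
- buffer (a joint): How far the rubber buffer is pressed in, in m: 0 = free, 0.008 = squashed flat. It is sprung, about 3 N per mm (6 N at 2 mm, 19 N at 6.5 mm), on top of a few newtons of sliding friction of the stone and the gate.
- tape_measure: Bystander: grey pocket tape measure, 44 x 57 x 33 mm; origin at the centre of its underside.
- collet_endmill: Bystander: steel end mill standing upright in its collet, 32 mm across, 74 mm high; origin at the centre of its underside.
- gear_shaft: Bystander: turned shaft with two gears, lying, 22 x 78 x 22 mm; origin at the centre of its underside.
- bakelite_knob: Bystander: dark brown bakelite knob, 32 mm across, 20 mm high; origin at the centre of its underside.
Mind the look-alikes: they are no part of the job. Leave any brown or turquoise look-alike of the part that bears stone_mid alone.

How it is judged:
On the way, in this order (a step that is already met when the one before it is completed fails the run):
1. The stone, lying in the lane, pushes the gate open (value of joint gate above 0.6 rad and x of stone_mid in the frame of dock between -0.06 and 0.06 m and z of stone_mid in the frame of dock below 0.026 m and contact force between oilstone and gate above 0.1 N), for 0.1 s.
2. The stone presses the rubber buffer in by at least 2 mm (value of joint buffer above 0.002 m and x of stone_mid in the frame of dock above 0.1 m and z of stone_mid in the frame of dock below 0.026 m), for 0.1 s.
At the end, for the whole second after the job is handed in: The oilstone lies flat and still between the rails on the buffer side of the gate (its centre 105 to 165 mm past the gate, within 5 mm of the lane's middle, within 0.07 rad of its direction, not raised by more than 4 mm), and the gate is shut to within 0.06 rad (x of stone_mid in the frame of dock between 0.105 and 0.165 m and y of stone_mid in the frame of dock between -0.005 and 0.005 m and z of stone_mid in the frame of dock below 0.022 m and angle between the y axis of stone_mid and the x axis of dock, either way round below 0.07 rad and value of joint gate below 0.06 rad and linear speed of oilstone below 0.01 m/s); the robot touches nothing.
It fails at once if The rubber buffer is squashed flat (pressed in by more than 6.5 mm of its 8) (value of joint buffer above 0.0065 m).
It fails at once if A bystander is moved by more than 25 mm (distance of any of tape_measure, collet_endmill, gear_shaft, bakelite_knob from where it was at the start of the episode above 0.025 m).
It also fails if it takes over 72 s, if anything falls off the work surface, if the arm or the gripper's body presses on something with over 40 N, if the wrist force passes 120 N, or if a joint passes its speed limit or range.

## Working session

There is one attempt and no reset: what is moved stays moved. The work goes in short steps, Python scripts to look and compute and a tool call to move; the robot and the scene stay as the last step left them, time stands still between calls to the robot, and variables do not carry over. Pictures are saved under pics/ and viewed, at most 10 in all, crops included, and the job is handed in when it is done.

Besides the shell and the picture viewer there is one more tool, called after "Emit:" in YAML: its name, and indented under it one key for each argument. apply_moves: Moves the arm, as the interface text tells. Its arguments: {"type":"object","properties":{"deltas":{"type":"array"},"gripper":{"type":"number"},"grip_force":{"type":"number"}},"required":["deltas"]}

```bash
mkdir -p pics; python3 - <<'E'
from cell import ctrl
import cv2,pickle
s=ctrl.state();print(s)
for n in("scene","side"):
    c=ctrl.capture(n);pickle.dump(c,open(f'{n}.pkl','wb'))
    cv2.imwrite(f'pics/{n}.png',cv2.resize(c['image'][:,:,::-1],(800,600),interpolation=cv2.INTER_CUBIC))
    print(n,c['fx'],c['cx'],c['cy'],c['R'],c['t'])
E
```

```text
{'time': 0.0, 'qpos': array([-1.38410299e+00,  2.45808531e-01,  1.55899234e+00,  7.98205674e-06,
        1.33874300e+00, -1.74084780e-01]), 'qvel': array([ 4.03171706e-04, -1.04489168e-03,  9.06313122e-05,  8.40639571e-04,
        9.31885993e-04, -6.92530713e-04]), 'joint_efforts': array([ 1.36086604e-03, -4.15839601e+01, -3.14598477e+01,  6.84753782e-02,
        3.30552924e-02, -1.38061487e-04]), 'eef_pos': array([ 0.2293539 , -0.6075421 ,  0.20436058]), 'ee_rot': array([-3.08869801e+00, -5.63287549e-01,  7.11880798e-06]), 'wrist_force': array([-0.24797879,  0.22456378, -0.54838632]), 'torque': array([0.02268414, 0.01760353, 0.00191338]), 'grasp_force': 0.0, 'opening': 0.9994929455764653}
scene 362.80001339955567 250.94868339460828 187.44139432726325 [[-0.79268235 -0.60961878  0.00443176]
 [-0.37568205  0.48274534 -0.79108781]
 [ 0.48012258 -0.62874628 -0.61168654]] [0.39415731 0.20975059 0.8818405 ]
side 392.1730008949211 251.32524115725528 200.58702493693244 [[ 0.99975668  0.02187333 -0.00285214]
 [ 0.01118328 -0.61405473 -0.78918422]
 [-0.01901346  0.7889603  -0.61414993]] [-0.49215119  0.06190051  1.17257477]
```

View pics/scene.png

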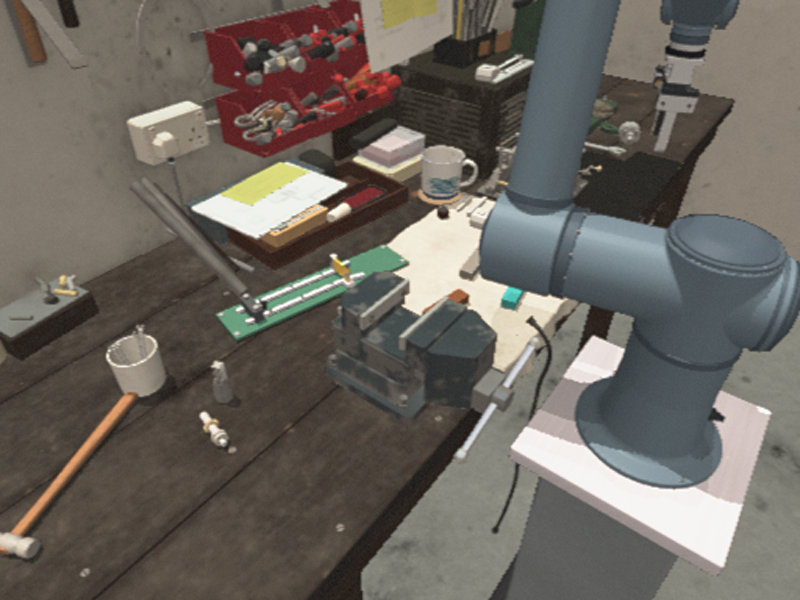

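View pics/side.png

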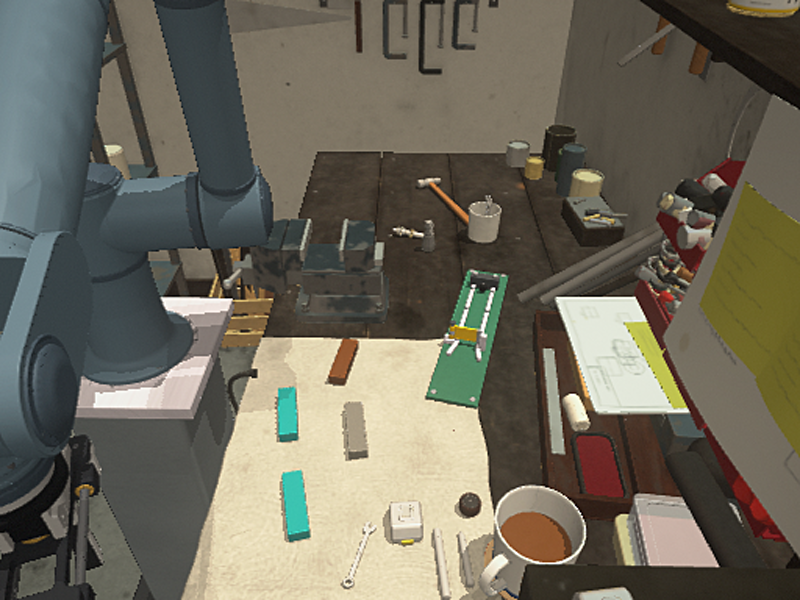

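Candidates (side view at 800x600): grey bar (355,430), brown (343,361), turquoise (288,414) and (296,505). The grey one fits the description. I'll check it and the dock in a close crop.

```bash
cat > h.py <<'E'
import numpy as np,pickle
def px2w(c,u,v,z):
    d=c['R'].T@np.array([(u-c['cx'])/c['fx'],(v-c['cy'])/c['fy'],1.]);o=-c['R'].T@c['t']
    return o+d*(z-o[2])/d[2]
def w2px(c,X):
    p=c['R']@np.array(X)+c['t'];return np.array([c['fx']*p[0]/p[2]+c['cx'],c['fy']*p[1]/p[2]+c['cy']])
E
python3 - <<'E'
import cv2,pickle
from h import *
c=pickle.load(open('side.pkl','rb'))
im=c['image'][165:310,195:345,::-1]
cv2.imwrite('pics/c1.png',cv2.resize(im,(600,580),interpolation=cv2.INTER_CUBIC))
k=.64
for n,u,v,z in [('vise1',300,315,0),('vise2',385,318,0),('viseTopR',383,250,.1),('jaw',355,225,.15),('pipe',520,300,0),('stone',355,428,.022),('dockend',453,403,.01),('far',490,275,.01),('tray',540,320,0)]:
    print(n,px2w(c,u*k,v*k,z).round(3))
E
```

```text
vise1 [0.301 0.101 0.   ]
vise2 [0.475 0.094 0.   ]
viseTopR [0.469 0.192 0.1  ]
jaw [0.412 0.206 0.15 ]
pipe [0.756 0.16  0.   ]
stone [ 0.437 -0.218  0.022]
dockend [ 0.598 -0.148  0.01 ]
far [0.7   0.238 0.01 ]
tray [0.786 0.094 0.   ]
```

View pics/c1.png

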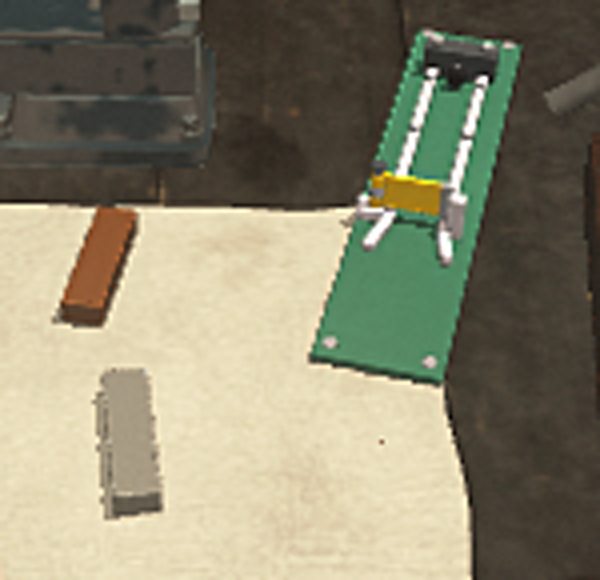

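The crop shows the grey stone with top corners at (105,370), (150,370), (160,493) and (112,497). The plate corners are at (310,360), (442,383), (521,45) and (420,30), and the gate is at (410,195) with its pivot on the left.

```bash
python3 - <<'E'
import pickle
from h import *
from scipy.optimize import least_squares
from scipy.spatial.transform import Rotation as Ro
c=pickle.load(open('side.pkl','rb'))
cv=lambda p:[(p[0]+.5)/4-.5+195,(p[1]+.5)/4-.5+165]
def fit(px,loc,z,g):
    W=np.array([px2w(c,*cv(p),z)[:2] for p in px]);L=np.array(loc)
    f=lambda q:((L@np.array([[np.cos(q[2]),np.sin(q[2])],[-np.sin(q[2]),np.cos(q[2])]])+q[:2])-W).ravel()
    r=least_squares(f,g);print(r.x.round(4),(r.fun.reshape(-1,2)*1000).round(1).tolist());return r.x
d=fit([(310,360),(442,383),(521,45),(420,30)],[(-.152,.045),(-.152,-.045),(.253,-.045),(.253,.045)],.010,[.63,0,1.3])
# stone x-axis here = long axis
s=fit([(105,370),(150,370),(160,493),(112,497)],[(.0525,.015),(.0525,-.015),(-.0525,-.015),(-.0525,.015)],.022,[.437,-.218,1.57])
from cell import ctrl
st=ctrl.state();T=Ro.from_rotvec(st['ee_rot']);print(T.as_matrix().round(3))
print('stop blk front top', px2w(c,*cv((460,62)),.037))
E
```

```text
[0.6326 0.0026 1.3191] [[0.3, 3.7], [1.2, 0.6], [0.6, -2.6], [-2.0, -1.7]]
[ 0.4372 -0.2117  1.6883] [[-0.1, -0.8], [0.3, 2.1], [0.5, -0.7], [-0.7, -0.6]]
[[ 0.936  0.353 -0.   ]
 [ 0.353 -0.936  0.002]
 [ 0.    -0.002 -1.   ]]
stop blk front top [0.67802893 0.17386464 0.037     ]
```

```bash
cat >> h.py <<'E'
from scipy.spatial.transform import Rotation as Ro
D=np.array([.6326,.0026,1.3191])
def d2w(x,y,d=D): return d[:2]+np.array([x*np.cos(d[2])-y*np.sin(d[2]),x*np.sin(d[2])+y*np.cos(d[2])])
def delta(pos,yaw):
    from cell import ctrl
    s=ctrl.state();T=Ro.from_rotvec(s['ee_rot'])
    G=Ro.from_matrix(np.array([[np.cos(yaw),np.sin(yaw),0],[np.sin(yaw),-np.cos(yaw),0],[0,0,-1]]))
    print(np.r_[T.inv().apply(np.array(pos)-s['eef_pos'])*100,(T.inv()*G).as_rotvec()].round(3), s['eef_pos'].round(4),'t',round(s['time'],2),'F',s['wrist_force'].round(2))
E
python3 -c "
from h import *
delta([.4372,-.2117,.15],1.6883)"
```

```text
[ 3.3421e+01 -2.9697e+01  5.5080e+00 -1.0000e-03 -1.0000e-03 -1.3280e+00] [ 0.2293 -0.6076  0.2045] t 0.1 F [-0.65 -0.17 -0.37]
```

Emit:
apply_moves:
  deltas:
    - [33.4, -29.7, 5.5, 0, 0, -1.328]
    - [33.4, -29.7, 5.5, 0, 0, -1.328]
    - [33.4, -29.7, 5.5, 0, 0, -1.328]
    - [33.4, -29.7, 5.5, 0, 0, -1.328]
    - [33.4, -29.7, 5.5, 0, 0, -1.328]
    - [33.4, -29.7, 5.5, 0, 0, -1.328]
    - [33.4, -29.7, 5.5, 0, 0, -1.328]
    - [33.4, -29.7, 5.5, 0, 0, -1.328]
    - [33.4, -29.7, 5.5, 0, 0, -1.328]
    - [33.4, -29.7, 5.5, 0, 0, -1.328]
    - [33.4, -29.7, 5.5, 0, 0, -1.328]
    - [33.4, -29.7, 5.5, 0, 0, -1.328]
    - [33.4, -29.7, 5.5, 0, 0, -1.328]
    - [33.4, -29.7, 5.5, 0, 0, -1.328]
    - [33.4, -29.7, 5.5, 0, 0, -1.328]
    - [33.4, -29.7, 5.5, 0, 0, -1.328]
    - [33.4, -29.7, 5.5, 0, 0, -1.328]
    - [33.4, -29.7, 5.5, 0, 0, -1.328]
  gripper: 0

```text
time: 1.9
eef_pos: [0.4371, -0.2124, 0.1504]
ee_rot: [-2.087, -2.348, -0.0]
wrist_force: [0.5, 0.2, 0.2]
opening: 0.997
grasp_force: 0.0
```

```bash
cat >> h.py <<'E'
def wrist(name):
    from cell import ctrl
    import cv2
    s=ctrl.state();c=ctrl.capture('wrist');c['s']=s;pickle.dump(c,open(name+'.pkl','wb'))
    cv2.imwrite(f'pics/{name}.png',cv2.resize(c['image'][:,:,::-1],(800,600),interpolation=cv2.INTER_CUBIC));return c
def fpx2w(c,u,v,z):
    u=(u-c['cx'])/c['fx'];v=(v-c['cy'])/c['fy'];r=np.hypot(u,v)
    d=np.array([np.sin(r)*u/r,np.sin(r)*v/r,np.cos(r)]);H=np.array(c['hand_eye']);T=Ro.from_rotvec(c['s']['ee_rot'])
    o=T.apply(H[:3,3])+c['s']['eef_pos'];d=T.apply(H[:3,:3]@d);return o+d*(z-o[2])/d[2]
def fw2px(c,X):
    H=np.array(c['hand_eye']);T=Ro.from_rotvec(c['s']['ee_rot'])
    p=H[:3,:3].T@(T.inv().apply(np.array(X)-c['s']['eef_pos'])-H[:3,3]);t=np.arctan2(np.hypot(p[0],p[1]),p[2]);q=p[:2]/np.hypot(p[0],p[1])*t
    return np.array([q[0]*c['fx']+c['cx'],q[1]*c['fy']+c['cy']])
E
python3 -c "
from h import *
c=wrist('w1');print(c['fx'],c['cx'],c['cy'],c['hand_eye']);delta([.4372,-.2117,.15],1.6883)"
```

```text
297.3186396354542 253.01518722051878 189.44672660527058 [[ 1.19505181e-03 -9.68170263e-01 -2.50289660e-01  7.18796840e-02]
 [ 9.99999151e-01  1.02698021e-03  8.02107029e-04  3.73173557e-04]
 [-5.19533645e-04 -2.50290406e-01  9.68170668e-01 -1.78900608e-01]
 [ 0.00000000e+00  0.00000000e+00  0.00000000e+00  1.00000000e+00]]
[ 0.069  0.019  0.046 -0.    -0.     0.   ] [ 0.4371 -0.2124  0.1505] t 1.95 F [-0.15 -0.54  0.13]
```

View pics/w1.png

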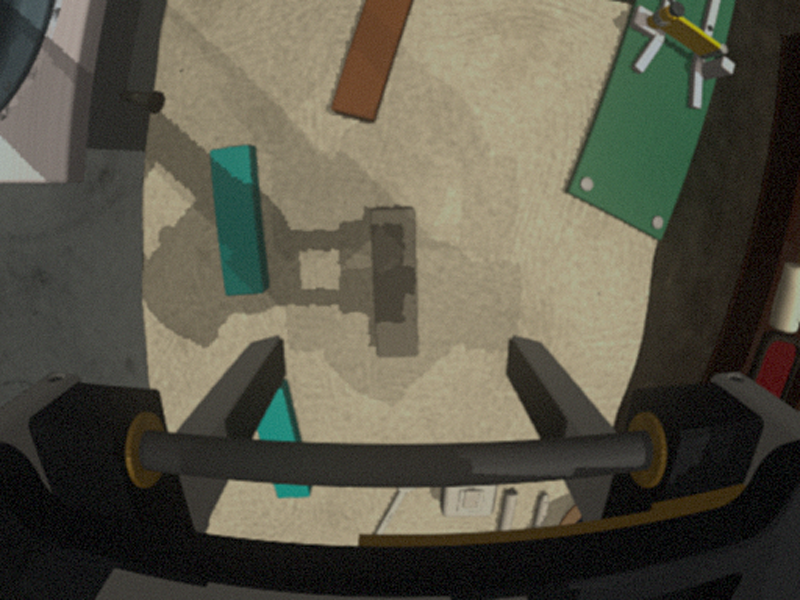

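The wrist view shows the grey stone between the fingers, with corners at (371,208), (415,208), (418,356) and (376,356). The plate's near corners are at (567,191) and (660,239).

```bash
python3 -c "
from h import *
c=pickle.load(open('w1.pkl','rb'))
W=[fpx2w(c,u*.64-.18,v*.64-.18,.022)[:2] for u,v in [(371,208),(415,208),(418,356),(376,356)]]
print(np.array(W).round(4),np.mean(W,0).round(4)); f=(W[0]+W[1]-W[2]-W[3]);yaw=np.arctan2(f[1],f[0]);print(yaw,np.hypot(*f)/2)
for u,v in [(567,191),(660,239)]: print(fpx2w(c,u*.64,v*.64,.01))
print(d2w(-.152,.045),d2w(-.152,-.045))
m=np.mean(W,0);delta([*m,.006],yaw)"
```

```text
[[ 0.4153 -0.1621]
 [ 0.4441 -0.1586]
 [ 0.4596 -0.2615]
 [ 0.4299 -0.2651]] [ 0.4372 -0.2118]
1.7158623772741741 0.104033445212451
[ 0.55140431 -0.1315586   0.01      ]
[ 0.63731799 -0.15326362  0.01      ]
[ 0.55116272 -0.13340356] [ 0.63832694 -0.15581781]
[ 0.056  0.022 14.446 -0.    -0.    -0.027] [ 0.4371 -0.2124  0.1505] t 1.95 F [-0.15 -0.54  0.13]
```

Both views agree well. I'll descend and grip.

Emit:
apply_moves:
  deltas:
    - [0.06, 0.02, 5, 0, 0, -0.02]
    - [0.06, 0.02, 9, 0, 0, -0.02]
    - [0.06, 0.02, 12, 0, 0, -0.02]
    - [0.06, 0.02, 13.5, 0, 0, -0.02]
    - [0.06, 0.02, 14.3, 0, 0, -0.02]
    - [0.06, 0.02, 14.3, 0, 0, -0.02]
    - [0.06, 0.02, 14.3, 0, 0, -0.02]

```text
time: 2.65
eef_pos: [0.438, -0.2123, 0.0084]
ee_rot: [2.062, 2.368, 0.0]
wrist_force: [-0.7, 0.2, 0.5]
opening: 0.996
grasp_force: 0.0
```

Emit:
apply_moves:
  deltas:
    - [0, 0, 0, 0, 0, 0]
    - [0, 0, 0, 0, 0, 0]
    - [0, 0, 0, 0, 0, 0]
    - [0, 0, 0, 0, 0, 0]
    - [0, 0, 0, 0, 0, 0]
    - [0, 0, 0, 0, 0, 0]
    - [0, 0, 0, 0, 0, 0]
    - [0, 0, 0, 0, 0, 0]
    - [0, 0, 0, 0, 0, 0]
    - [0, 0, 0, 0, 0, 0]
    - [0, 0, -4, 0, 0, 0]
    - [0, 0, -8, 0, 0, 0]
    - [0, 0, -8, 0, 0, 0]
    - [0, 0, -8, 0, 0, 0]
  gripper: 255
  grip_force: 30

```text
time: 4.05
eef_pos: [0.4373, -0.2118, 0.0875]
ee_rot: [2.062, 2.369, 0.0]
wrist_force: [-0.3, -0.6, -3.5]
opening: 0.318
grasp_force: 30.0
```

```bash
python3 -c "
from h import *
delta([*d2w(-.088,0),.06],D[2])
delta([*d2w(-.15,0),.12],D[2])"
```

```text
[1.0406e+01 1.8947e+01 2.7600e+00 1.0000e-03 0.0000e+00 3.9000e-01] [ 0.4373 -0.2118  0.0875] t 4.05 F [-0.25 -0.59 -3.46]
[ 4.6670e+00  1.6595e+01 -3.2380e+00  1.0000e-03  0.0000e+00  3.9000e-01] [ 0.4373 -0.2118  0.0875] t 4.05 F [-0.25 -0.59 -3.46]
```

Emit:
apply_moves:
  deltas:
    - [4.7, 16.6, -3.2, 0, 0, 0.39]
    - [4.7, 16.6, -3.2, 0, 0, 0.39]
    - [4.7, 16.6, -3.2, 0, 0, 0.39]
    - [4.7, 16.6, -3.2, 0, 0, 0.39]
    - [4.7, 16.6, -3.2, 0, 0, 0.39]
    - [4.7, 16.6, -3.2, 0, 0, 0.39]
    - [4.7, 16.6, -3.2, 0, 0, 0.39]
    - [4.7, 16.6, -3.2, 0, 0, 0.39]
    - [4.7, 16.6, -3.2, 0, 0, 0.39]

```text
time: 4.95
eef_pos: [0.5942, -0.1428, 0.1189]
ee_rot: [-2.483, -1.923, 0.001]
wrist_force: [-0.3, 0.2, -2.1]
opening: 0.319
grasp_force: 30.0
```

```bash
python3 -c "
from h import *
c=wrist('w2')
import cv2
cv2.imwrite('pics/w2c.png',cv2.resize(c['image'][0:260,150:400,::-1],(577,600),interpolation=cv2.INTER_CUBIC))
for p in [(-.152,.045),(-.152,-.045),(.253,-.045),(.253,.045),(-.01,.0165),(.22,.0165)]: print(p,fw2px(c,[*d2w(*p),.01]))
"
```

```text
(-0.152, 0.045) [208.58418985 188.84483917]
(-0.152, -0.045) [297.96057751 188.83948633]
(0.253, -0.045) [ 290.75526506 -138.65812789]
(0.253, 0.045) [ 215.56998646 -138.64610297]
(-0.01, 0.0165) [236.02124028  45.20457133]
(0.22, 0.0165) [ 238.82579501 -124.29858621]
```

View pics/w2c.png

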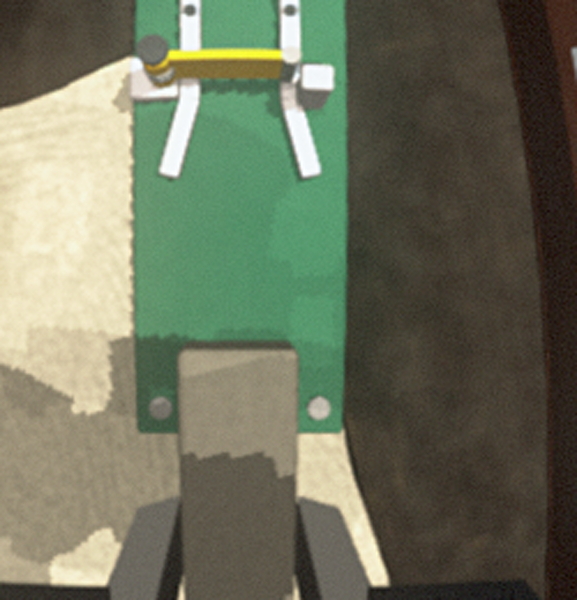

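Plate near corners at crop (138,432) and (341,432). Rails' inner edges are at about x=201 and 281 at the top, and the stone's front edge is at y=350, x=179–297.

```bash
python3 -c "
from h import *
c=pickle.load(open('w2.pkl','rb'))
f=lambda p,z:((fw2px(c,[*d2w(*p),z])-[150,0]+.5)*2.308).round(0)
print([f((x,y),.01) for x in(-.152,-.05,.03) for y in (.045,-.045)]);print([f((x,y),.018) for x in(-.042,-.01,.03) for y in (.0165,-.0165,.025,-.025)])
print('flap top',f((-.002,.022),.05),f((-.002,-.022),.05), 'pin',f((0,.031),.055))
"
```

```text
[array([136., 437.]), array([343., 437.]), array([131., 200.]), array([348., 200.]), array([133.,  21.]), array([346.,  21.])]
[array([198., 177.]), array([281., 177.]), array([177., 177.]), array([302., 177.]), array([199., 101.]), array([280., 101.]), array([178., 102.]), array([301., 102.]), array([199.,  12.]), array([280.,  12.]), array([179.,  13.]), array([300.,  13.])]
flap top [178.  61.] [301.  61.] pin [152.  53.]
```

```bash
python3 -c "
from h import *
delta([*d2w(-.088,-.0003),.0175],D[2])"
```

```text
[ 6.2270e+00  9.6000e-02  1.0173e+01 -1.0000e-03 -0.0000e+00 -1.0000e-03] [ 0.5945 -0.1428  0.1192] t 5.0 F [ 1.29 -0.47 -2.78]
```

Emit:
apply_moves:
  deltas:
    - [3, 0.05, 0, 0, 0, 0]
    - [6.2, 0.09, 2, 0, 0, 0]
    - [6.2, 0.09, 5, 0, 0, 0]
    - [6.2, 0.09, 8, 0, 0, 0]
    - [6.2, 0.09, 9.2, 0, 0, 0]
    - [6.2, 0.09, 9.8, 0, 0, 0]
    - [6.2, 0.09, 10.1, 0, 0, 0]
    - [6.2, 0.09, 10.1, 0, 0, 0]
    - [6.2, 0.09, 10.1, 0, 0, 0]

```text
time: 5.9
eef_pos: [0.6126, -0.0831, 0.0199]
ee_rot: [2.482, 1.923, 0.002]
wrist_force: [0.2, -0.0, -3.1]
opening: 0.319
grasp_force: 30.0
```

Emit:
apply_moves:
  deltas:
    - [0, 0, 0, 0, 0, 0]
    - [0, 0, 0, 0, 0, 0]
    - [0, 0, 0, 0, 0, 0]
    - [0, 0, 0, 0, 0, 0]
    - [0, 0, 0, 0, 0, 0]
    - [0, 0, -3, 0, 0, 0]
    - [0, 0, -7, 0, 0, 0]
    - [0, 0, -7, 0, 0, 0]
  gripper: 100

```text
time: 6.7
eef_pos: [0.6156, -0.0838, 0.0947]
ee_rot: [2.476, 1.919, 0.01]
wrist_force: [0.3, -0.3, 0.1]
opening: 0.608
grasp_force: 0.0
```

```bash
python3 -c "
from h import *
c=wrist('w3')
import cv2
cv2.imwrite('pics/w3c.png',cv2.resize(c['image'][0:300,130:380,::-1],(500,600),interpolation=cv2.INTER_CUBIC))
print([((fw2px(c,[*d2w(x,y),.03])-[130,0])*2).round() for x in (-.0355,-.1405) for y in (.015,-.015)])
delta([*d2w(-.170,0),.095],D[2])"
```

```text
[array([194., 277.]), array([267., 276.]), array([199., 510.]), array([264., 510.])]
[-8.22e+00 -3.25e-01 -3.08e-01  7.00e-03  0.00e+00 -0.00e+00] [ 0.6139 -0.0833  0.0919] t 6.75 F [-0.67 -0.93  0.13]
```

View pics/w3c.png

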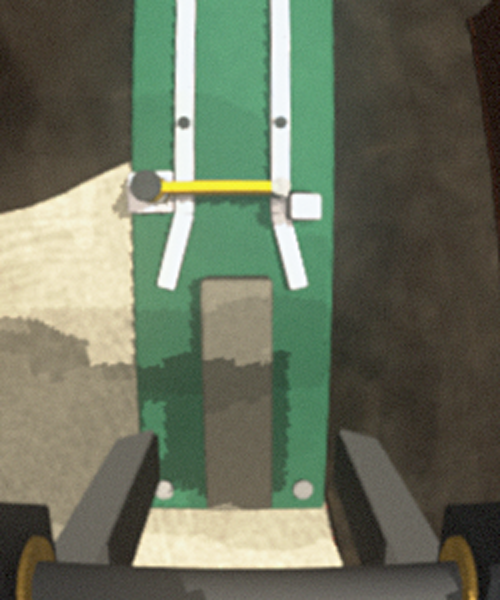

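The stone lies on the apron at crop x 202–271, y 277–507. It is straight and about 1.5 mm right of the lane's middle, which the flare will take up. Next I'll shut the fingers and go behind it.

Emit:
apply_moves:
  deltas:
    - [-4, -0.3, 0, 0.007, 0, 0]
    - [-8, -0.3, 0, 0.007, 0, 0]
    - [-8.6, -0.3, 0, 0.007, 0, 0]
    - [-8.6, -0.3, 0, 0.007, 0, 0]
    - [-8.6, -0.3, 0, 0.007, 0, 0]
    - [-8.6, -0.3, 0, 0.007, 0, 0]
    - [-8.6, -0.3, 0, 0.007, 0, 0]
    - [-8.6, -0.3, 0, 0.007, 0, 0]
    - [-8.6, -0.3, 0, 0.007, 0, 0]
    - [-8.6, -0.3, 0, 0.007, 0, 0]
  gripper: 255

```text
time: 7.75
eef_pos: [0.5873, -0.1649, 0.0885]
ee_rot: [-2.478, -1.922, 0.007]
wrist_force: [0.7, 0.8, -0.8]
opening: 0.007
grasp_force: 0.0
```

```bash
python3 -c "
from h import *
delta([*d2w(-.172,-.0007),.021],D[2])"
```

```text
[ 0.149  0.336  6.748 -0.007 -0.    -0.   ] [ 0.5873 -0.1649  0.0885] t 7.75 F [ 0.67  0.83 -0.82]
```

Emit:
apply_moves:
  deltas:
    - [0.1, 0.33, 3, -0.007, 0, 0]
    - [0.1, 0.33, 5.5, -0.007, 0, 0]
    - [0.1, 0.33, 6.7, -0.007, 0, 0]
    - [0.1, 0.33, 6.7, -0.007, 0, 0]
    - [0.1, 0.33, 6.7, -0.007, 0, 0]
    - [0.1, 0.33, 6.7, -0.007, 0, 0]

```text
time: 8.35
eef_pos: [0.5913, -0.1654, 0.0231]
ee_rot: [2.481, 1.923, 0.002]
wrist_force: [0.4, 0.2, -0.1]
opening: 0.004
grasp_force: 0.0
```

```bash
python3 -c "
from h import *
delta([*d2w(-.070,-.0003),.021],D[2])"
```

```text
[ 1.0298e+01 -1.6100e-01  2.0000e-01  3.0000e-03  1.0000e-03 -0.0000e+00] [ 0.5913 -0.1654  0.0231] t 8.35 F [ 0.43  0.22 -0.11]
```

Emit:
apply_moves:
  deltas:
    - [0.5, -0.01, 0.2, 0, 0, 0]
    - [1, -0.02, 0.3, 0, 0, 0]
    - [1.5, -0.03, 0.3, 0, 0, 0]
    - [2, -0.04, 0.3, 0, 0, 0]
    - [2.5, -0.05, 0.3, 0, 0, 0]
    - [3, -0.05, 0.3, 0, 0, 0]
    - [3.5, -0.06, 0.3, 0, 0, 0]
    - [4, -0.07, 0.3, 0, 0, 0]
    - [4.5, -0.08, 0.3, 0, 0, 0]
    - [5, -0.09, 0.3, 0, 0, 0]
    - [5.5, -0.1, 0.3, 0, 0, 0]
    - [6, -0.11, 0.3, 0, 0, 0]
    - [6.5, -0.12, 0.3, 0, 0, 0]
    - [7, -0.13, 0.3, 0, 0, 0]
    - [7.5, -0.14, 0.3, 0, 0, 0]
    - [8, -0.14, 0.3, 0, 0, 0]
    - [8.3, -0.15, 0.3, 0, 0, 0]
    - [8.3, -0.15, 0.3, 0, 0, 0]

```text
time: 10.15
eef_pos: [0.6093, -0.0842, 0.0185]
ee_rot: [2.482, 1.925, -0.002]
wrist_force: [-2.0, -3.9, 2.6]
opening: 0.007
grasp_force: 2.1
```

```bash
python3 -c "
from h import *
from cell import ctrl
import cv2
c=ctrl.capture('side')
im=c['image'][165:285,270:345,::-1]
w=wrist('w4')
a=cv2.resize(im,(375,600),interpolation=cv2.INTER_CUBIC);b=cv2.resize(w['image'][0:300,150:350,::-1],(400,600),interpolation=cv2.INTER_CUBIC)
cv2.imwrite('pics/m4.png',np.hstack([a,b]))
delta([*d2w(-.070,-.0003),.020],D[2])"
```

```text
[ 1.989e+00  1.230e-01 -1.490e-01 -0.000e+00  1.000e-03 -0.000e+00] [ 0.6093 -0.0842  0.0185] t 10.25 F [-1.88 -4.28  1.11]
```

View pics/m4.png

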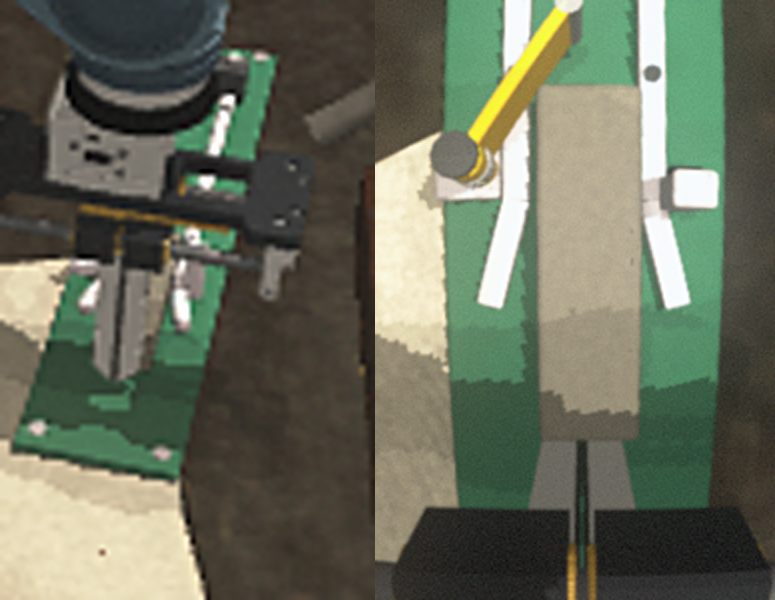

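The wrist view shows the stone straight in the lane, with the gate swung open by about 0.9 rad against its corner. I'll keep pushing.

Emit:
apply_moves:
  deltas:
    - [0.6, 0.02, -0.1, 0, 0, 0]
    - [1.2, 0.04, -0.1, 0, 0, 0]
    - [1.8, 0.06, -0.1, 0, 0, 0]
    - [2.4, 0.08, -0.1, 0, 0, 0]
    - [3, 0.1, -0.1, 0, 0, 0]
    - [3.6, 0.1, -0.1, 0, 0, 0]
    - [4.2, 0.1, -0.1, 0, 0, 0]
    - [4.8, 0.1, -0.1, 0, 0, 0]
    - [5.4, 0.1, -0.1, 0, 0, 0]
    - [6, 0.1, -0.1, 0, 0, 0]
    - [6.6, 0.1, -0.1, 0, 0, 0]
    - [7.2, 0.1, -0.1, 0, 0, 0]
    - [7.8, 0.1, -0.1, 0, 0, 0]
    - [8.4, 0.1, -0.1, 0, 0, 0]
    - [9, 0.1, -0.1, 0, 0, 0]
    - [9.6, 0.1, -0.1, 0, 0, 0]
    - [10.2, 0.1, -0.1, 0, 0, 0]
    - [10.8, 0.1, -0.1, 0, 0, 0]
    - [11.4, 0.1, -0.1, 0, 0, 0]
    - [11.4, 0.1, -0.1, 0, 0, 0]

```text
time: 12.25
eef_pos: [0.6398, 0.0273, 0.0198]
ee_rot: [2.482, 1.925, 0.004]
wrist_force: [-0.0, 0.7, 0.3]
opening: 0.002
grasp_force: 0.0
```

```bash
python3 -c "
from h import *
c=wrist('w5')
import cv2
cv2.imwrite('pics/w5c.png',cv2.resize(c['image'][0:300,130:380,::-1],(500,600),interpolation=cv2.INTER_CUBIC))
delta([*d2w(.052,0),.020],D[2])
print([(x,((fw2px(c,[*d2w(x,0),z])-[130,0])*2).round()) for x,z in ((.165,.022),(.185,.022),(.205,.022))])
from cell import ctrl
print(ctrl.state()['wrist_force']@[np.cos(D[2]),np.sin(D[2]),0])"
```

```text
[ 2.641e+00 -1.250e-01  1.400e-02  3.000e-03 -2.000e-03 -0.000e+00] [0.6402 0.0271 0.0201] t 12.3 F [-0.1  -0.26 -0.53]
[(0.165, array([241.,  13.])), (0.185, array([241., -44.])), (0.205, array([242., -95.]))]
-0.27700623244163514
```

View pics/w5c.png

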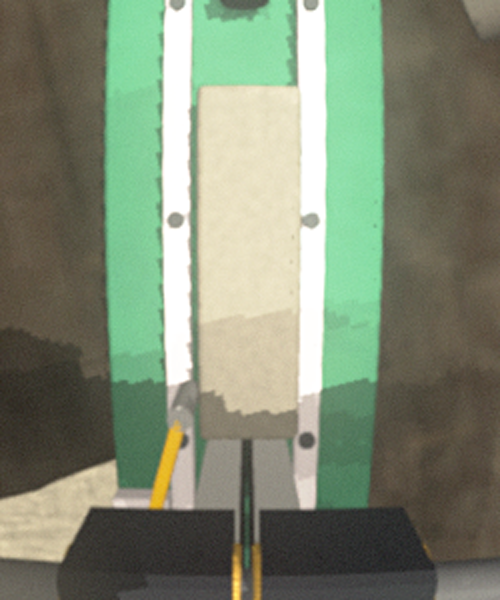

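The view shows the stone square in the lane with its front edge at y=87. The buffer's dark face is just in view at about (240,8), so it is roughly 27–30 mm ahead. The gate rests past the pusher. I'll close up more slowly.

Emit:
apply_moves:
  deltas:
    - [0.3, 0, 0, 0, 0, 0]
    - [0.6, -0.03, 0, 0, 0, 0]
    - [0.9, -0.05, 0, 0, 0, 0]
    - [1.2, -0.05, 0, 0, 0, 0]
    - [1.5, -0.05, 0, 0, 0, 0]
    - [1.8, -0.05, 0, 0, 0, 0]
    - [2.0, -0.05, 0, 0, 0, 0]
    - [2.2, -0.05, 0, 0, 0, 0]
    - [2.2, -0.05, 0, 0, 0, 0]

```text
time: 13.2
eef_pos: [0.6442, 0.0478, 0.0197]
ee_rot: [2.483, 1.925, 0.001]
wrist_force: [1.3, -2.1, 1.9]
opening: 0.003
grasp_force: 1.5
```

```bash
cat > st.py <<'E'
from h import *
from cell import ctrl
c=wrist('wl');s=c['s'];a=np.array([np.cos(D[2]),np.sin(D[2])])
print('x',(s['eef_pos'][:2]-D[:2])@a,'F',s['wrist_force'][:2]@a,s['time'])
delta([*d2w(.060,0),.020],D[2])
E
python3 st.py; python3 -c "
import cv2;from h import *
c=pickle.load(open('wl.pkl','rb'))
cv2.imwrite('pics/w6c.png',cv2.resize(c['image'][0:120,200:320,::-1],(600,600),interpolation=cv2.INTER_CUBIC))"
```

```text
x 0.046637576770213345 F -1.6942178248773216 13.2
[ 1.339e+00  3.000e-03 -3.200e-02  1.000e-03 -1.000e-03 -0.000e+00] [0.6442 0.0477 0.0197] t 13.25 F [ 2.11 -1.56  1.29]
```

View pics/w6c.png

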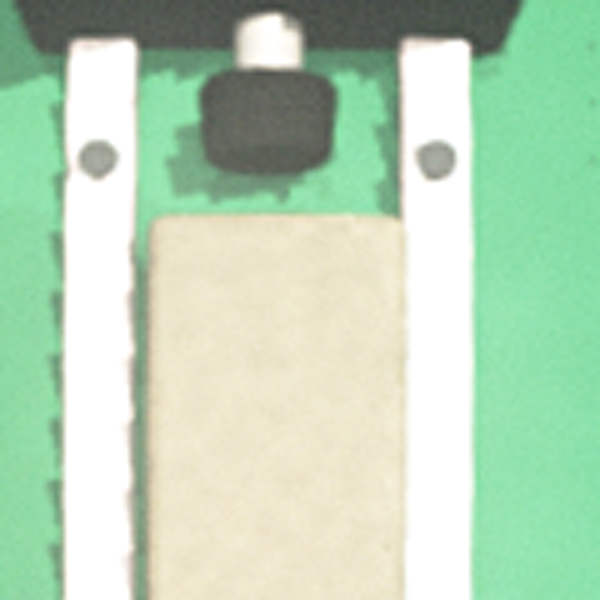

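The buffer face is at crop y≈170 and the stone front at y≈215, about 5–6 mm apart (8.3 px/mm). I'll creep in.

Emit:
apply_moves:
  deltas:
    - [0.1, 0, 0, 0, 0, 0]
    - [0.2, 0, 0, 0, 0, 0]
    - [0.3, 0, 0, 0, 0, 0]
    - [0.35, 0, 0, 0, 0, 0]
    - [0.4, 0, 0, 0, 0, 0]
    - [0.4, 0, 0, 0, 0, 0]

```text
time: 13.85
eef_pos: [0.6448, 0.0515, 0.0194]
ee_rot: [-2.483, -1.925, 0.0]
wrist_force: [1.0, -3.1, 2.0]
opening: 0.002
grasp_force: 1.8
```

```bash
python3 st.py
```

```text
x 0.05035738185658918 F -2.718310631243496 13.85
[ 0.967  0.039 -0.063 -0.    -0.    -0.   ] [0.6447 0.0514 0.0194] t 13.9 F [ 0.63 -3.21  0.87]
```

Emit:
apply_moves:
  deltas:
    - [0.05, 0, 0, 0, 0, 0]
    - [0.1, 0, 0, 0, 0, 0]
    - [0.1, 0, 0, 0, 0, 0]
    - [0.1, 0, 0, 0, 0, 0]

```text
time: 14.3
eef_pos: [0.645, 0.0524, 0.0194]
ee_rot: [-2.483, -1.924, -0.0]
wrist_force: [1.5, -3.5, 0.6]
opening: 0.005
grasp_force: 1.6
```

```bash
python3 st.py
```

```text
x 0.05136115948210286 F -3.0550190148952487 14.3
[ 0.865  0.041 -0.064 -0.    -0.    -0.   ] [0.645  0.0524 0.0194] t 14.35 F [ 1.08 -2.83 -0.08]
```

Emit:
apply_moves:
  deltas:
    - [0.05, 0, 0, 0, 0, 0]
    - [0.1, 0, 0, 0, 0, 0]
    - [0.1, 0, 0, 0, 0, 0]
    - [0.1, 0, 0, 0, 0, 0]

```text
time: 14.75
eef_pos: [0.6453, 0.0534, 0.0194]
ee_rot: [-2.483, -1.925, -0.0]
wrist_force: [0.2, -2.5, 0.7]
opening: 0.007
grasp_force: 1.6
```

```bash
python3 st.py
```

```text
x 0.0523834244976382 F -2.3995431036168116 14.75
[ 0.763  0.038 -0.061 -0.    -0.    -0.   ] [0.6453 0.0534 0.0194] t 14.8 F [ 0.56 -2.49  0.38]
```

Just sliding friction so far, about 2–3 N. I'll continue in 1 mm steps.

Emit:
apply_moves:
  deltas:
    - [0.05, 0, 0, 0, 0, 0]
    - [0.1, 0, 0, 0, 0, 0]
    - [0.1, 0, 0, 0, 0, 0]
    - [0.1, 0, 0, 0, 0, 0]

```text
time: 15.2
eef_pos: [0.6455, 0.0544, 0.0193]
ee_rot: [-2.483, -1.925, 0.0]
wrist_force: [0.8, -2.3, -0.4]
opening: 0.003
grasp_force: 1.4
```

```bash
python3 st.py
```

```text
x 0.053341688227562724 F -2.077033669228186 15.2
[ 0.661  0.037 -0.061 -0.    -0.    -0.   ] [0.6455 0.0544 0.0194] t 15.25 F [ 1.91 -1.33  0.03]
```

Emit:
apply_moves:
  deltas:
    - [0.05, 0, 0, 0, 0, 0]
    - [0.1, 0, 0, 0, 0, 0]
    - [0.1, 0, 0, 0, 0, 0]
    - [0.1, 0, 0, 0, 0, 0]

```text
time: 15.65
eef_pos: [0.6458, 0.0554, 0.0194]
ee_rot: [-2.483, -1.925, -0.0]
wrist_force: [0.1, -2.2, 0.1]
opening: 0.007
grasp_force: 1.3
```

```bash
python3 st.py
```

```text
x 0.054379905788792 F -2.1134992551436924 15.65
[ 0.559  0.04  -0.062 -0.    -0.    -0.   ] [0.6458 0.0554 0.0194] t 15.7 F [ 2.13 -2.37 -0.85]
```

Emit:
apply_moves:
  deltas:
    - [0.05, 0, 0, 0, 0, 0]
    - [0.1, 0, 0, 0, 0, 0]
    - [0.1, 0, 0, 0, 0, 0]
    - [0.1, 0, 0, 0, 0, 0]

```text
time: 16.1
eef_pos: [0.646, 0.0561, 0.0194]
ee_rot: [2.483, 1.925, -0.001]
wrist_force: [0.3, -3.8, 1.4]
opening: 0.005
grasp_force: 2.0
```

```bash
python3 st.py
```

```text
x 0.055163579984221035 F -3.615318557209781 16.1
[ 0.483  0.035 -0.06  -0.     0.    -0.   ] [0.646  0.0561 0.0194] t 16.15 F [ 0.82 -3.19 -0.34]
```

Emit:
apply_moves:
  deltas:
    - [0.05, 0, 0, 0, 0, 0]
    - [0.1, 0, 0, 0, 0, 0]
    - [0.1, 0, 0, 0, 0, 0]
    - [0.1, 0, 0, 0, 0, 0]

```text
time: 16.55
eef_pos: [0.6462, 0.0568, 0.0194]
ee_rot: [2.483, 1.925, -0.001]
wrist_force: [0.5, -4.5, -1.0]
opening: 0.007
grasp_force: 2.8
```

```bash
python3 st.py;python3 -c "
import cv2;from h import *
c=pickle.load(open('wl.pkl','rb'))
cv2.imwrite('pics/w7c.png',cv2.resize(c['image'][0:120,200:320,::-1],(600,600),interpolation=cv2.INTER_CUBIC))"
```

```text
x 0.055908775394814425 F -4.202180347706779 16.55
[ 0.41   0.033 -0.061 -0.     0.001 -0.   ] [0.6462 0.0568 0.0194] t 16.6 F [ 0.68 -5.34 -0.14]
```

Contact: the advance lags (0.75 mm per 1 mm commanded) and the force is rising, so the free face is felt at tool x≈0.055. I'll press on until about 3.5 mm, which should be roughly 12–13 N.

Emit:
apply_moves:
  deltas:
    - [0.05, 0, 0, 0, 0, 0]
    - [0.1, 0, 0, 0, 0, 0]
    - [0.15, 0, 0, 0, 0, 0]
    - [0.15, 0, 0, 0, 0, 0]
    - [0.15, 0, 0, 0, 0, 0]

```text
time: 17.1
eef_pos: [0.6465, 0.0576, 0.0194]
ee_rot: [2.482, 1.924, -0.003]
wrist_force: [0.3, -6.0, 0.3]
opening: 0.002
grasp_force: 3.9
```

```bash
python3 st.py
```

```text
x 0.056722509121476604 F -5.715484663958743 17.1
[ 0.327  0.028 -0.061 -0.     0.002 -0.   ] [0.6465 0.0576 0.0194] t 17.15 F [ 0.37 -6.43 -0.55]
```

Emit:
apply_moves:
  deltas:
    - [0.05, 0, 0, 0, 0, 0]
    - [0.1, 0, 0, 0, 0, 0]
    - [0.1, 0, 0, 0, 0, 0]
    - [0.1, 0, 0, 0, 0, 0]

```text
time: 17.55
eef_pos: [0.6466, 0.0581, 0.0194]
ee_rot: [2.482, 1.924, -0.004]
wrist_force: [-0.5, -8.2, 0.6]
opening: 0.006
grasp_force: 4.7
```

```bash
python3 st.py
```

```text
x 0.05725220495182377 F -8.061779112104322 17.55
[ 0.273  0.024 -0.06  -0.     0.003  0.   ] [0.6466 0.0581 0.0194] t 17.6 F [-0.89 -8.75  1.28]
```

Emit:
apply_moves:
  deltas:
    - [0.05, 0, 0, 0, 0, 0]
    - [0.1, 0, 0, 0, 0, 0]
    - [0.15, 0, 0, 0, 0, 0]
    - [0.2, 0, 0, 0, 0, 0]
    - [0.2, 0, 0, 0, 0, 0]
    - [0.2, 0, 0, 0, 0, 0]

```text
time: 18.2
eef_pos: [0.647, 0.0591, 0.0194]
ee_rot: [2.481, 1.924, -0.006]
wrist_force: [-1.3, -12.0, 1.1]
opening: 0.003
grasp_force: 6.2
```

```bash
python3 st.py;python3 -c "
import cv2;from h import *
c=pickle.load(open('wl.pkl','rb'))
cv2.imwrite('pics/w7c.png',cv2.resize(c['image'][0:120,200:320,::-1],(600,600),interpolation=cv2.INTER_CUBIC))"
```

```text
x 0.058351899917434835 F -11.9156602499423 18.2
[ 0.163  0.014 -0.061 -0.001  0.004  0.   ] [0.647  0.0592 0.0194] t 18.25 F [ -1.38 -11.81   2.24]
```

Force 12 N and 3.5 mm past the contact point, so the press is right. I'll ease off, then lift straight up.

Emit:
apply_moves:
  deltas:
    - [-0.2, 0, 0, 0, 0, 0]
    - [-0.4, 0, 0, 0, 0, 0]
    - [-0.6, 0, 0, 0, 0, 0]
    - [-0.8, 0, 0, 0, 0, 0]
    - [-1.0, 0, 0, 0, 0, 0]
    - [-1.2, 0, 0, 0, 0, 0]
    - [-1.2, 0, 0, 0, 0, 0]
    - [-1.2, 0, -1, 0, 0, 0]
    - [-1.2, 0, -2.5, 0, 0, 0]
    - [-1.2, 0, -4, 0, 0, 0]
    - [-1.2, 0, -6, 0, 0, 0]
    - [-1.2, 0, -9, 0, 0, 0]
    - [-1.2, 0, -12, 0, 0, 0]
    - [-1.2, 0, -14, 0, 0, 0]
    - [-1.2, 0, -14, 0, 0, 0]
    - [-1.2, 0, -14, 0, 0, 0]
    - [-1.2, 0, -14, 0, 0, 0]
    - [-1.2, 0, -14, 0, 0, 0]

```text
time: 20.05
eef_pos: [0.6433, 0.05, 0.1576]
ee_rot: [-2.481, -1.923, 0.004]
wrist_force: [0.4, 0.1, -0.3]
opening: 0.005
grasp_force: 0.0
```

```bash
python3 -c "
from h import *
from cell import ctrl
import cv2
c=ctrl.capture('side')
im=c['image'][165:285,250:345,::-1]
w=wrist('w8')
a=cv2.resize(im,(400,505),interpolation=cv2.INTER_CUBIC);b=cv2.resize(w['image'][60:360,150:350,::-1],(337,505),interpolation=cv2.INTER_CUBIC)
cv2.imwrite('pics/m8.png',np.hstack([a,b]))
print('front/rear px',[((fw2px(w,[*d2w(x,0),.03])-[150,60])*1.684).round() for x in(.165,.060,0)]);print(ctrl.state()['eef_pos'])"
```

```text
front/rear px [array([175.,  19.]), array([175., 189.]), array([175., 279.])]
[0.64369371 0.04996924 0.15808368]
```

View pics/m8.png

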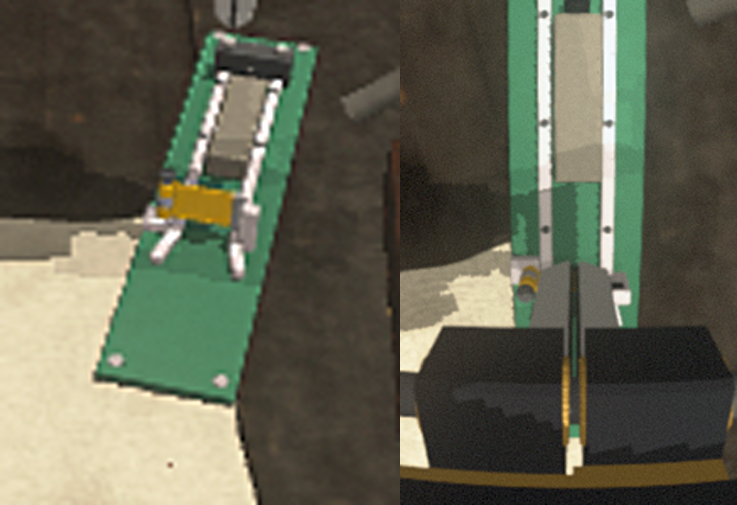

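The picture shows the gate shut and the stone flat and straight between the rails. Its centre is about 115 mm past the gate, and the tool is clear.

```bash
python3 -c "
from cell import ctrl
print(ctrl.job_done())"
```

```text
the job is handed in; nothing more can be done
None
```

The oilstone is docked flat between the rails with the gate shut behind it; the buffer was pressed about 3.5 mm (estimated from force and travel), the other items were left alone, and the job is handed in (no verdict was returned).

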